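# Snap the torch into its charging cradle

### The job

Put the black torch away in its charging cradle: press it straight down between the spring clips, just ahead of the cup, until both clips have snapped round the barrel, then slide it back into the cup and push its tail firmly against the cup's end. Do it with feeling: neither slam nor force it (about 15 N is firm, 35 N is too much), then let go, and leave the other things on the bench where they are.

Things in the scene. Friction and masses are not known exactly. Their poses are not given: they have to be found in the camera images.
- torch: Loose black metal torch with a red switch on top, 140 mm long, 0.14 to 0.28 kg. Origin under its mid length, x towards the lamp head, z up. Its barrel is a cylinder 27 mm in diameter and 98 mm long from the tail; then comes the lamp head, up to 36 mm. The switch stands 3 mm proud, 70 mm from the tail; centre of mass 76 mm from the tail
- torch_tail (a point): centre of the torch's flat tail end, on the barrel's axis (13 mm above the bench as the torch lies; the axis then rises 2 degrees towards the head); x points along the axis to the lamp head
- torch_front (a point): point on the barrel's axis 98 mm ahead of torch_tail, where the lamp head begins; x as at torch_tail
- cradle: Grey charging cradle screwed to the bench, base plate 152 x 62 x 6 mm. Origin on the bench, 70 mm ahead of the cup's end face; x runs from the cup to where the lamp head goes, z up. A seated torch lies level along x at y = 0, axis 34 mm above the bench, head overhanging the front. Between the two clips, 32 to 80 mm ahead of the cup's end, only the base plate lies below: room for fingers
- clip_rear (a point): Rear spring clip, 8 mm long in x, 26 mm ahead of the cup's end; point on the seated axis, 34 mm above the bench. A V saddle below and two sprung steel fingers, mouth 40 mm wide at the top (55 mm above the bench), narrowing to lips 21 mm apart 43 mm above it. A pressed barrel spreads them; they snap shut above its middle. Axes as the cradle's
- clip_front (a point): Front spring clip, like the rear one, 86 mm ahead of the cup's end. Snapping both clips at once takes about 10 to 15 N downwards; then the torch rests on the rigid saddles. Along x the clips hold it only by light friction (a few N). Axes as the cradle's
- cup_end: Rigid black end wall in the cup, with a round copper contact; origin in the middle of its face, axes as the cradle's. The cup is a square tunnel 33 x 33 mm inside and 10 mm deep with a roof (top 55 mm above the bench), so the tail cannot enter from above: press the torch down with its tail about 16 mm (11 to 21) ahead of this face, then slide it back
- home_tail (a point): point on the middle of the cup's end face, 34 mm above the bench; the torch's tail belongs here; axes as the cradle's
- home_front (a point): point 98 mm ahead of home_tail on the same level line; torch_front belongs here; axes as the cradle's
- tape: bystander: roll of masking tape, 102 mm across, 24 mm high, origin under its centre
- screwdriver: bystander: red screwdriver, 218 mm long, lying on the bench, origin under its middle
- sanding_block: bystander: brown sanding block, 63 x 111 x 32 mm, origin under its centre
Not all that is in view belongs to the job. Of the things that look like the torch, the larger one is meant.

How it is judged (in metres and radians):
On the way, in this order (a step that is already met when the one before it is completed fails the run):
1. the torch is snapped down into both clips, down to within 2.5 mm of its seat, with its tail still 8 to 24 mm ahead of the cup's end (z of torch_tail in the frame of home_tail between -0.003 and 0.0025 m and z of torch_front in the frame of home_tail between -0.003 and 0.0025 m and x of torch_tail in the frame of home_tail between 0.008 and 0.024 m and angle between the x axis of torch_tail and the x axis of cradle, either way round below 0.08 rad), for 0.15 s.
2. the tail is pushed against the cup's end with more than 8 N (z of torch_tail in the frame of home_tail between -0.003 and 0.0025 m and z of torch_front in the frame of home_tail between -0.003 and 0.0025 m and contact force between torch and cup_end above 8 N), for 0.15 s.
At the end, for the whole second after the job is handed in: The torch lies at rest and released in both clips, its tail against the cup's end (torch_tail within 3 mm of home_tail, torch_front within 4 mm of home_front) (distance between torch_tail and home_tail below 0.003 m and distance between torch_front and home_front below 0.004 m and linear speed of torch below 0.01 m/s and contact force between torch and the fingers below 0.1 N); the robot touches nothing.
It fails at once if the torch is forced against the cradle (more than 35 N) (contact force between torch and cradle above 35 N).
It fails at once if the robot presses on the cradle itself (more than 15 N) (contact force between the arm and cradle above 15 N).
It fails at once if the roll of tape is pushed aside (more than 15 mm) (distance of tape from where it was at the start of the episode above 0.015 m).
It fails at once if the screwdriver is pushed aside (more than 15 mm) (distance of screwdriver from where it was at the start of the episode above 0.015 m).
It fails at once if the sanding block is pushed aside (more than 15 mm) (distance of sanding_block from where it was at the start of the episode above 0.015 m).
It also fails if it takes over 54 s, if anything falls off the work surface, if the arm or the gripper's body presses on something with over 40 N, if the wrist force passes 120 N, or if a joint passes its speed limit or range.

### The arm

A 6-joint arm with a two-finger parallel gripper is mounted at the origin on a cart in front of the work surface, level with it; the furniture and walls round the work are solid. World frame = base frame: x ahead of the robot, y to its left, z up, the work surface at z = 0. Lengths are in mm, angles in rad, forces in N, time in s.
With the tool pointing down it reaches from about 350 to 875 mm from the base axis. Payload 15.5 kg.
Tool frame: the origin (TCP) lies on the centre line of the jaws, within the pads' length; the fingertips stand 8 mm ahead of it and the grasp point (between the pads) lies 11 mm behind it; z points along the fingers, y is the direction in which the jaws open and shut (so a half turn about z gives the same grasp; the last joint's range is limited). The gripper opens to 85 mm and grips with 20 to 120 N. Pads are 22 mm wide; open, the fingers measure 114 mm over their backs; the gripper's body (76 mm by 85 mm) begins 54 mm behind the grasp point. The pads swing forward as they close: fully open they stand 13 mm farther back than shut.
Start: joints at [1.208, 0.494, 1.345, -0, 1.302, -0.096], TCP at [164.774, 602.89, 239.277] pointing down, gripper open.
Joint ranges: [-2.91, 2.91], [-0.82, 2.16], [0.22, 2.67], [-1.22, 4.37], [0.12, 2.79], [-3.08, 3.08]. Speed limits (rad/s): [1.89, 1.89, 2.57, 3.01, 3.01, 3.01].

### API

Orientations are given as a unit quaternion [w, x, y, z].
In Python, from cell import * gives the robot as it stands.
- The arm moves only by the tool move_arm, never from a script. Its argument "motion" is a list of rows, each an object with "slide": the shift along the world's x, y, z in cm, a list of three; "turn": the turn about the world's z in degrees. In form: [{"slide": [dx, dy, dz], "turn": turn}, ...]. A call has 1 to 8 rows; each row shifts and turns the pose as measured when the row begins; what a row does not reach is not made up. A row lasts 1/10 s, in which the tool goes at most 50 mm and 8.59 degrees, less where a joint would pass 70% of its speed; a pose out of reach is approached as far as the arm can. A call with a gripper value outside its range is refused whole. "claw" is the gripper's target within -1 to 1 (shut at 1, half-way at 0, fully open at -1), set as the call begins (left out, the last holds). The fingers move at their own pace and stop on an object; "squeeze" is the grip in N (left out, the last holds). Time passes only in rows, so rows that do not move let the fingers close. It gives the time, the measured TCP pose, the force and the opening at its end, in the units of the state.
- observe(): the state, without advancing time (a new reading comes with each control period).
- read_camera(name): name is "scene" or "top" or "wrist"; returns the picture (400x640x3 uint8, blue, green, red); there is no depth.
- camera_model(name): a dict with "fovy" (degrees; the focal length in pixels is half the picture's height over the tangent of half this angle, whatever the lens; pixels are square), "cx", "cy" (the principal point, pixels), "D" ([k1, k2, p1, p2, k3] as OpenCV has them; the pictures are not rectified), "R" (3x3) and "t" (3): a world point X has camera coordinates R X + t; the wrist camera has in their place "T_tool_cam" (4x4, takes a point from camera to tool coordinates, whose origin is the TCP and whose axes are the flange's). Camera axes: x right, y down, z forward; pixel columns grow to the right and rows downward; lengths in mm; the calibration is good to about 2 mm. A picture is of the moment at which its call begins: read the wrist's pose just before it. camera_model takes no time and is no camera call.
- hand_in(): hands the job in, once; it reports no verdict.
The state is a dict: "time_s": time; "joint_pos": joint angles; "dq": joint speeds; "effort": joint torques, N m; "eef_pos": TCP position; "eef_rot": TCP orientation; "contact_force": force on the tool from outside, world axes, zero at the start; "torque": the same for the moment, N m; "gripper_width": finger opening in mm.
Only numpy, scipy, OpenCV 4.12 (cv2) and the standard library are available. Lean on these libraries where they do the work, as an engineer would, in place of code of your own. Each camera call takes 0.05 s, during which the arm holds its last target.

## Working session

There is one attempt and no reset: what is moved stays moved. The work goes in short steps, Python scripts to look and compute and a tool call to move; the robot and the scene stay as the last step left them, time stands still between calls to the robot, and variables do not carry over. Pictures are saved under pics/ and viewed, and the job is handed in when it is done.

Besides the shell and the picture viewer there is one more tool, called in YAML: its name, and indented under it one key for each argument. move_arm: Moves the arm, as the interface text tells. Its arguments: {"type":"object","properties":{"motion":{"type":"array","items":{"type":"object","properties":{"slide":{"type":"array","items":{"type":"number"}},"turn":{"type":"number"}}}},"claw":{"type":"number"},"squeeze":{"type":"number"}},"required":["motion"]}

```bash
ls; mkdir -p pics; python3 - <<'E'
from cell import *
import cv2
print(observe())
for n in ["scene","top"]:
    im=read_camera(n); cv2.imwrite(f"pics/{n}0.png",im)
    m=camera_model(n); print(n,m)
print(camera_model("wrist"))
E
```

```text
pics
{'time_s': 0.0, 'joint_pos': array([ 1.20846909e+00,  4.94194728e-01,  1.34612137e+00,  2.80402593e-05,
        1.30248534e+00, -9.55383796e-02]), 'dq': array([ 0.00148555, -0.00017945,  0.00028116,  0.00088692, -0.00017997,
       -0.00177118]), 'effort': array([ 8.69675059e-04, -8.82148147e+01, -3.83878255e+01, -1.42927233e-04,
        9.64742299e-03,  3.85810483e-05]), 'eef_pos': array([164.66264011, 602.56701989, 238.69637159]), 'eef_rot': array([-1.50323269e-04,  1.33002841e-01,  9.91115472e-01, -5.85555469e-04]), 'contact_force': array([ 0.68233101, -0.84112908,  0.70421212]), 'torque': array([ 0.06058297, -0.03549206,  0.01273309]), 'gripper_width': 85.55603990316854}
scene {'fovy': 55.006149778525106, 'cx': 320.7440698763973, 'cy': 198.3440813749201, 'D': array([-0.01671709,  0.        ,  0.        ,  0.        ,  0.        ]), 'R': array([[ 0.52759909, -0.84936255, -0.01491505],
       [-0.61711391, -0.37114896, -0.69384355],
       [ 0.58378902,  0.37527551, -0.7199713 ]]), 't': array([-358.98589215,  384.78343018,  566.18539621])}
top {'fovy': 43.81058698039642, 'cx': 318.38273698732286, 'cy': 196.7026449090453, 'D': array([-0.15864068,  0.        ,  0.        ,  0.        ,  0.        ]), 'R': array([[ 0.023472  , -0.99970381, -0.00643046],
       [-0.99326944, -0.02259019, -0.11360237],
       [ 0.11342346,  0.00905365, -0.99350549]]), 't': array([ -66.98600578,  614.44724071, 1334.1552536 ])}
{'fovy': 58.88463184177459, 'cx': 325.5394580070706, 'cy': 196.63455788369888, 'D': array([-0.05004228,  0.        ,  0.        ,  0.        ,  0.        ]), 'T_tool_cam': array([[-8.97015750e-05, -9.58339274e-01, -2.85632330e-01,
         7.25813135e+01],
       [ 9.99999994e-01, -1.03465804e-04,  3.30976850e-05,
         8.80223468e-01],
       [-6.12719900e-05, -2.85632325e-01,  9.58339278e-01,
        -1.34336461e+02],
       [ 0.00000000e+00,  0.00000000e+00,  0.00000000e+00,
         1.00000000e+00]])}
```

View pics/scene0.png

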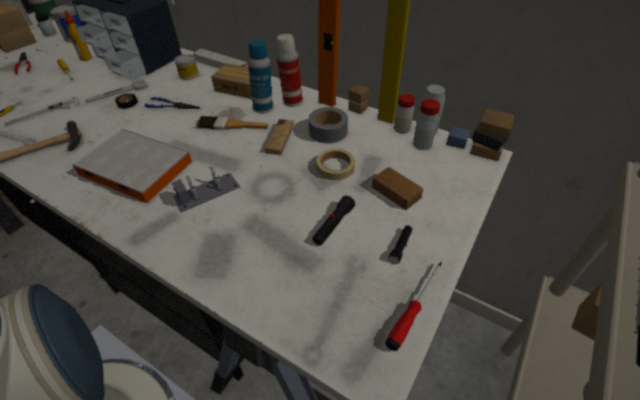

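View pics/top0.png

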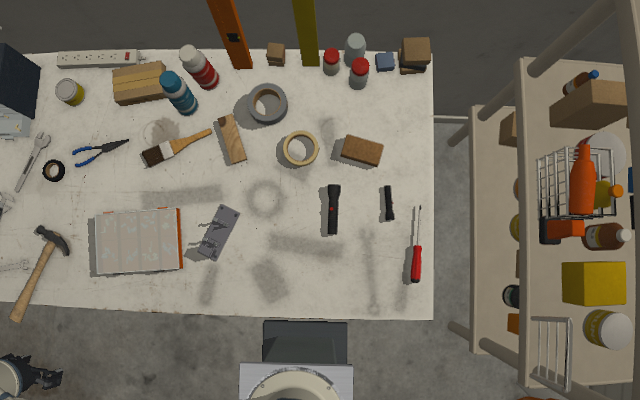

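Torch candidates in the top view are the larger black one at (333,209), with a red switch, and the smaller black one at (389,203). The larger one is meant. The cradle is at (217,233). I'll check close crops.

```bash
python3 - <<'E'
import cv2,numpy as np
im=cv2.imread("pics/top0.png")
a=cv2.resize(im[175:265,290:410],None,fx=5,fy=5,interpolation=cv2.INTER_CUBIC)
b=cv2.resize(im[190:280,175:255],None,fx=6,fy=6,interpolation=cv2.INTER_CUBIC)
cv2.imwrite("pics/c1.png",a);cv2.imwrite("pics/c2.png",b)
s=cv2.imread("pics/scene0.png")
cv2.imwrite("pics/c3.png",cv2.resize(s[155:215,160:250],None,fx=8,fy=8,interpolation=cv2.INTER_CUBIC))
E
```

```text
(no output)
```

View pics/c1.png

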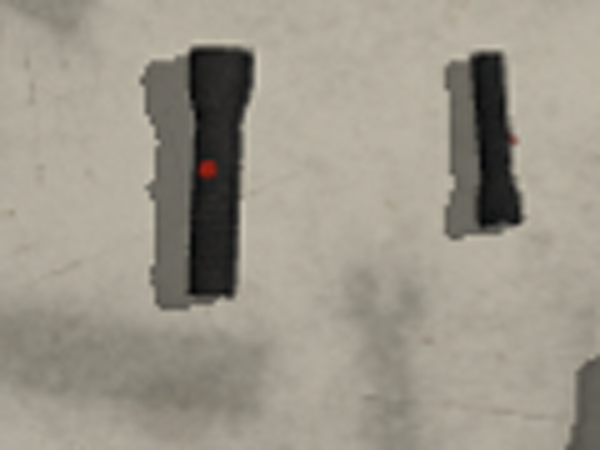

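View pics/c2.png

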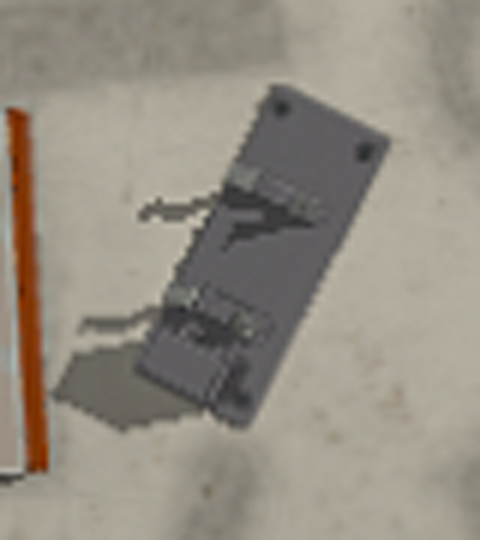

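View pics/c3.png

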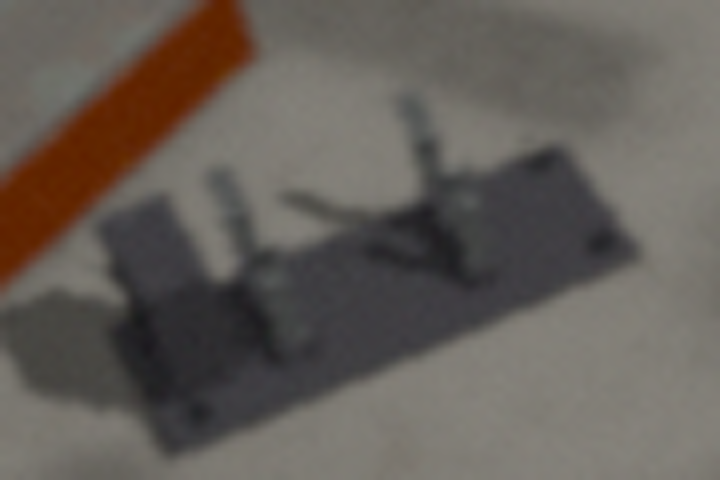

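The larger torch with the red switch is confirmed, tail towards the robot. The cradle's cup is at the lower left, so its x axis points away from the robot and to the right. Next I'll measure from the top view.

```bash
cat > h.py <<'E'
import numpy as np,cv2
from scipy.spatial.transform import Rotation as Ro
def K(m):
    f=200/np.tan(np.radians(m["fovy"]/2)); return np.array([[f,0,m["cx"]],[0,f,m["cy"]],[0,0,1.]])
def ext(m,st=None):
    if "R" in m: return np.array(m["R"]),np.array(m["t"])
    T=np.eye(4); w,x,y,z=st["eef_rot"]; T[:3,:3]=Ro.from_quat([x,y,z,w]).as_matrix(); T[:3,3]=st["eef_pos"]
    C=np.linalg.inv(T@m["T_tool_cam"]); return C[:3,:3],C[:3,3]
def back(m,uv,z,st=None):
    R,t=ext(m,st); p=cv2.undistortPoints(np.array(uv,float).reshape(-1,1,2),K(m),np.array(m["D"])).reshape(-1,2)
    d=np.c_[p,np.ones(len(p))]@R; c=-R.T@t
    s=(np.broadcast_to(z,len(p))-c[2])/d[:,2]; return c+d*s[:,None]
def proj(m,X,st=None):
    R,t=ext(m,st); return cv2.projectPoints(np.array(X,float).reshape(-1,1,3),cv2.Rodrigues(R)[0],t,K(m),np.array(m["D"]))[0].reshape(-1,2)
E
python3 - <<'E'
from cell import *
from h import *
m=camera_model("top")
c=lambda a,b,k,u0,v0:(u0+(a+.5)/k-.5,v0+(b+.5)/k-.5)
print("torch tail,head",back(m,[c(213,297,5,290,175),c(222,48,5,290,175)],15).round(1))
P=[c(272,85,6,175,190),c(390,137,6,175,190),c(250,428,6,175,190),c(137,368,6,175,190)]
w=back(m,P,[6,6,6,6]);print("cradle corners FL FR BR, cupL",w.round(1))
print(np.degrees(np.arctan2(*(w[1]-w[2])[[1,0]])))
print("box edge",back(m,[(175+45/6,190+470/6),(175+15/6,190+105/6)],40).round(1))
E
```

```text
torch tail,head [[515.  -93.3  15. ]
 [654.3 -95.5  15. ]]
cradle corners FL FR BR, cupL [[592.7 225.4   6. ]
 [569.6 168.2   6. ]
 [431.7 229.1   6. ]
 [458.  284.    6. ]]
-23.832857283379933
box edge [[409.  315.4  40. ]
 [576.2 337.5  40. ]]
```

move_arm:
  motion:
    - {"slide": [3.5, -3.5, 0], "turn": -1.2}
    - {"slide": [3.5, -3.5, 0], "turn": -1.2}
    - {"slide": [3.5, -3.5, 0], "turn": -1.2}
    - {"slide": [3.5, -3.5, 0], "turn": -1.2}
    - {"slide": [3.5, -3.5, 0], "turn": -1.2}
    - {"slide": [3.5, -3.5, 0], "turn": -1.2}
    - {"slide": [3.5, -3.5, 0], "turn": -1.2}
    - {"slide": [3.5, -3.5, 0]}
  claw: -1

```text
invalid input
```

move_arm:
  motion:
    - {"slide": [3.5, -3.5, 0.0], "turn": -1.2}
    - {"slide": [3.5, -3.5, 0.0], "turn": -1.2}
    - {"slide": [3.5, -3.5, 0.0], "turn": -1.2}
    - {"slide": [3.5, -3.5, 0.0], "turn": -1.2}
    - {"slide": [3.5, -3.5, 0.0], "turn": -1.2}
    - {"slide": [3.5, -3.5, 0.0], "turn": -1.2}
    - {"slide": [3.5, -3.5, 0.0], "turn": -1.2}
    - {"slide": [3.5, -3.5, 0.0], "turn": 0.0}

```text
time_s: 0.9
eef_pos: [443.4, 318.8, 236.6]
eef_rot: [-0.001, 0.204, 0.979, -0.001]
contact_force: [0.0, -0.1, 0.0]
gripper_width: 85.1
```

move_arm:
  motion:
    - {"slide": [1.6, -3.7, 0.0], "turn": 0.0}
    - {"slide": [1.6, -3.7, -1.0], "turn": 0.0}
    - {"slide": [0.0, 0.0, 0.0], "turn": 0.0}
    - {"slide": [0.0, 0.0, 0.0], "turn": 0.0}

```text
time_s: 1.3
eef_pos: [480.5, 236.9, 225.6]
eef_rot: [-0.001, 0.207, 0.978, -0.001]
contact_force: [-0.5, -0.2, 0.2]
gripper_width: 85.0
```

```bash
python3 - <<'E'
from cell import *
import cv2,pickle
s=observe();im=read_camera("wrist");cv2.imwrite("pics/w1.png",im);pickle.dump(s,open("w1.pkl","wb"));print(s["eef_pos"],s["eef_rot"],s["dq"].round(3))
E
```

```text
[480.456055   236.92456071 225.55959656] [-0.00108034  0.20714096  0.97830941 -0.00146627] [-0.038  0.008  0.015 -0.011 -0.007 -0.021]
```

View pics/w1.png

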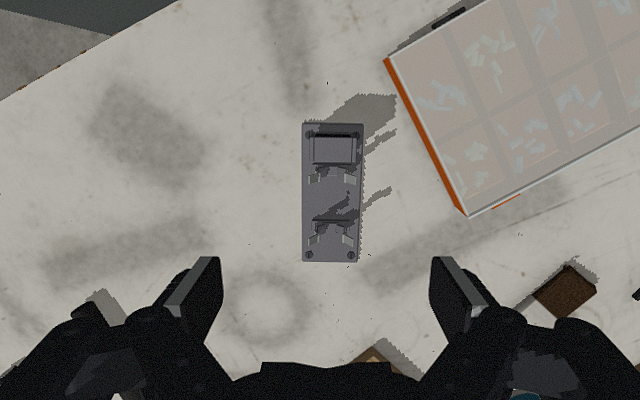

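The wrist view shows the cradle upright, base plate about (302–363, 123–262), with the cup at the top (towards the robot). I'll refine from a zoom.

```bash
python3 - <<'E'
import cv2
im=cv2.imread("pics/w1.png")
cv2.imwrite("pics/w1c.png",cv2.resize(im[112:272,280:390],None,fx=3.7,fy=3.7,interpolation=cv2.INTER_CUBIC))
E
```

```text
(no output)
```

View pics/w1c.png

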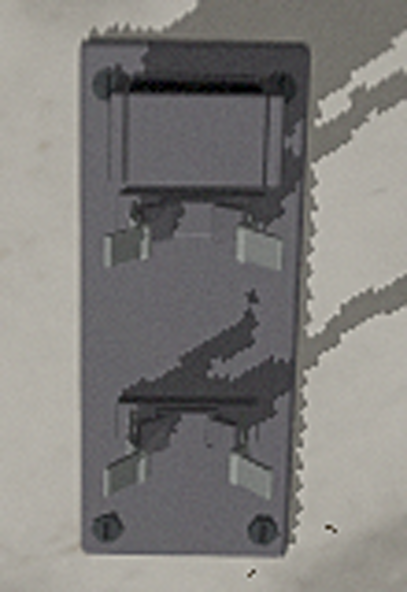

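```bash
cat > fitc.py <<'E'
from cell import *
from h import *
import pickle
from scipy.optimize import least_squares
m=camera_model("wrist"); st=pickle.load(open("w1.pkl","rb"))
k=3.7; uv=lambda a:np.array([(280+(x+.5)/k-.5,112+(y+.5)/k-.5) for x,y in a])
# clip finger top outer corners
px=uv([(105,230),(106,265),(279,235),(282,270),(107,458),(108,495),(268,463),(270,497)])
X=[(-48,-20,55),(-40,-20,55),(-48,20,55),(-40,20,55),(12,-20,55),(20,-20,55),(12,20,55),(20,20,55)]
X=np.array(X,float)
def tr(p,X):
    c,s=np.cos(p[2]),np.sin(p[2]); return np.c_[p[0]+c*X[:,0]-s*X[:,1],p[1]+s*X[:,0]+c*X[:,1],X[:,2]]
r=least_squares(lambda p:(proj(m,tr(p,X),st)-px).ravel(),[512,228,-.42])
print(r.x,np.degrees(r.x[2]));print(r.fun.reshape(-1,2).round(1))
# plate corners at z=6 in cradle frame
pc=back(m,uv([(83,42),(308,43),(290,552),(83,551)]),6,st)
p=r.x;c,s=np.cos(p[2]),np.sin(p[2]);d=pc[:,:2]-p[:2]
print("plate in cradle",np.c_[c*d[:,0]+s*d[:,1],-s*d[:,0]+c*d[:,1]].round(1)); print(pc.round(1))
E
python3 fitc.py
```

```text
[ 5.24077901e+02  2.23254692e+02 -4.34613067e-01] -24.90149443186035
[[ 1.3  0.2]
 [ 1.  -0.5]
 [-0.4 -0.4]
 [-1.6 -1. ]
 [ 0.5  1.6]
 [ 0.2 -0.5]
 [-0.   1. ]
 [-0.9 -0.3]]
plate in cradle [[-88.1 -29.6]
 [-88.9  30.2]
 [ 60.3  31.9]
 [ 61.1 -29.9]]
[[431.7 233.5   6. ]
 [456.2 288.1   6. ]
 [592.2 226.8   6. ]
 [566.9 170.5   6. ]]
```

move_arm:
  motion:
    - {"slide": [0.6, -4.2, 0.0], "turn": 3.0}
    - {"slide": [0.6, -4.2, 0.0], "turn": 3.0}
    - {"slide": [0.6, -4.2, 0.0], "turn": 3.0}
    - {"slide": [0.6, -4.2, 0.0], "turn": 3.0}
    - {"slide": [0.6, -4.2, 0.0], "turn": 3.0}
    - {"slide": [0.6, -4.2, 0.0], "turn": 3.0}
    - {"slide": [0.6, -4.2, 0.0], "turn": 3.0}
    - {"slide": [0.6, -4.0, 0.0], "turn": 2.0}

```text
time_s: 2.15
eef_pos: [527.6, -94.4, 226.8]
eef_rot: [0.0, -0.011, 1.0, -0.001]
contact_force: [0.1, 0.1, -0.7]
gripper_width: 85.0
```

move_arm:
  motion:
    - {"slide": [0.0, 0.0, -2.0], "turn": 0.0}
    - {"slide": [0.0, 0.0, 0.0], "turn": 0.0}
    - {"slide": [0.0, 0.0, 0.0], "turn": 0.0}

```text
time_s: 2.45
eef_pos: [529.5, -96.3, 207.3]
eef_rot: [0.001, -0.011, 1.0, -0.001]
contact_force: [0.6, 0.2, 0.1]
gripper_width: 85.8
```

```bash
python3 - <<'E'
from cell import *
import cv2,pickle
s=observe();im=read_camera("wrist");cv2.imwrite("pics/w2.png",im);pickle.dump(s,open("w2.pkl","wb"));print(s["eef_pos"],s["eef_rot"],s["dq"].round(3))
E
```

```text
[529.53255877 -96.27976786 207.32782142] [ 0.00117086 -0.01075719  0.99994089 -0.00106461] [ 0.015  0.012  0.018  0.005 -0.003  0.01 ]
```

View pics/w2.png

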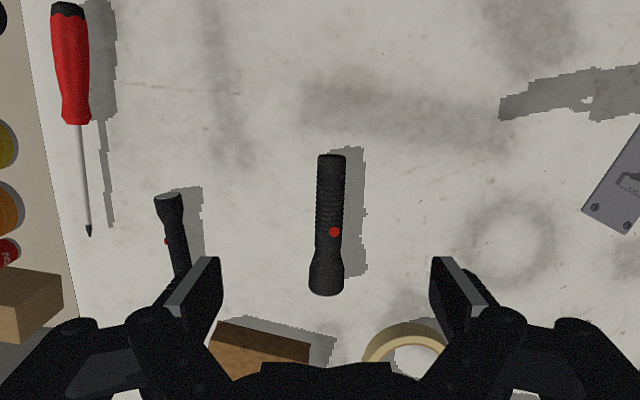

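```bash
python3 - <<'E'
from cell import *
from h import *
import pickle
m=camera_model("wrist"); st=pickle.load(open("w2.pkl","rb"))
im=cv2.imread("pics/w2.png"); g=im.max(2)
rows=[165,180,195,205,215,250,285]
ce=[]
for r in rows:
    c=np.where(g[r,300:360]<60)[0]+300; ce.append((c.min()+c.max())/2); print(r,c.min(),c.max())
col=g[140:310,330]; d=np.where(col<60)[0]+140; print("rows",d.min(),d.max())
P=back(m,[(c,r) for c,r in zip(ce,rows)],[13.5,14,14.5,15,15,16,17],st);print(P.round(1))
t=back(m,[(332,d.min())],20,st);h=back(m,[(327,d.max()+1)],17,st);print(t.round(1),h.round(1))
a=np.polyfit(P[:5,0],P[:5,1],1);print(a,np.degrees(np.arctan(a[0])))
cv2.imwrite("pics/w2c.png",cv2.resize(im[140:310,270:400],None,fx=3.4,fy=3.4,interpolation=cv2.INTER_CUBIC))
E
```

```text
165 318 345
180 317 344
195 317 343
205 316 343
215 316 342
250 315 339
285 309 343
rows 154 295
[[524.2 -90.4  13.5]
 [538.7 -91.   14. ]
 [553.4 -91.1  14.5]
 [563.4 -91.3  15. ]
 [573.7 -91.6  15. ]
 [610.7 -92.7  16. ]
 [650.1 -92.8  17. ]]
[[512.7 -90.3  20. ]] [[663.2 -91.5  17. ]]
[-2.18285664e-02 -7.90396823e+01] -1.2504861376526293
```

View pics/w2c.png

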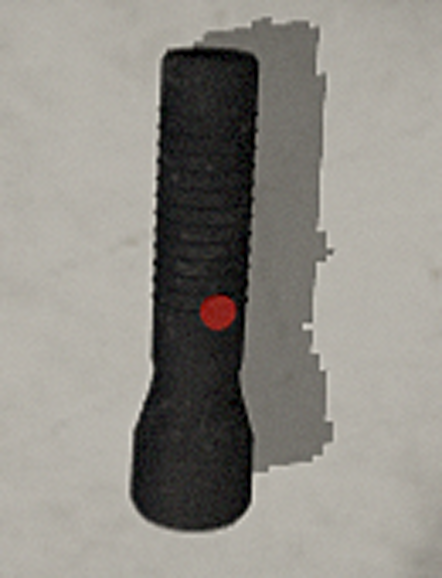

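move_arm:
  motion:
    - {"slide": [0.8, 0.1, -3.5], "turn": -0.6}
    - {"slide": [0.8, 0.1, -3.5], "turn": -0.6}
    - {"slide": [0.8, 0.1, -3.5], "turn": -0.6}
    - {"slide": [0.8, 0.1, -3.5], "turn": -0.6}
    - {"slide": [0.0, 0.0, -1.5], "turn": 0.0}
    - {"slide": [0.0, 0.0, 0.0], "turn": 0.0}
    - {"slide": [0.0, 0.0, 0.0], "turn": 0.0}

```text
time_s: 3.2
eef_pos: [566.4, -83.7, 53.7]
eef_rot: [0.006, 0.006, 1.0, -0.002]
contact_force: [0.9, 0.2, 0.0]
gripper_width: 85.3
```

move_arm:
  motion:
    - {"slide": [-0.2, -0.4, -1.0], "turn": 0.0}
    - {"slide": [-0.2, -0.4, -1.0], "turn": 0.0}
    - {"slide": [0.0, 0.0, 0.0], "turn": 0.0}
    - {"slide": [0.0, 0.0, 0.0], "turn": 0.0}

```text
time_s: 3.6
eef_pos: [563.7, -92.1, 35.6]
eef_rot: [0.008, 0.005, 1.0, -0.003]
contact_force: [0.3, 0.3, 0.7]
gripper_width: 85.5
```

move_arm:
  motion:
    - {"slide": [-0.05, 0.05, -1.0], "turn": 0.0}
    - {"slide": [0.0, 0.0, -0.8], "turn": 0.0}
    - {"slide": [0.0, 0.0, -0.5], "turn": 0.0}
    - {"slide": [0.0, 0.0, 0.0], "turn": 0.0}
    - {"slide": [0.0, 0.0, 0.0], "turn": 0.0}

```text
time_s: 4.1
eef_pos: [563.2, -91.8, 10.7]
eef_rot: [0.008, 0.005, 1.0, -0.003]
contact_force: [0.2, 0.4, -0.1]
gripper_width: 85.4
```

move_arm:
  motion:
    - {"slide": [0.0, 0.0, 0.0], "turn": 0.0}
    - {"slide": [0.0, 0.0, 0.0], "turn": 0.0}
    - {"slide": [0.0, 0.0, 0.0], "turn": 0.0}
    - {"slide": [0.0, 0.0, 0.0], "turn": 0.0}
    - {"slide": [0.0, 0.0, 0.0], "turn": 0.0}
    - {"slide": [0.0, 0.0, 0.0], "turn": 0.0}
    - {"slide": [0.0, 0.0, 0.0], "turn": 0.0}
    - {"slide": [0.0, 0.0, 0.0], "turn": 0.0}
  claw: 1
  squeeze: 60

```text
time_s: 4.9
eef_pos: [563.6, -91.9, 11.6]
eef_rot: [0.009, 0.005, 1.0, -0.003]
contact_force: [-0.5, -0.0, -0.8]
gripper_width: 24.4
```

move_arm:
  motion:
    - {"slide": [0.0, 0.0, 0.5], "turn": 0.0}
    - {"slide": [0.0, 0.0, 1.5], "turn": 0.0}
    - {"slide": [0.0, 0.0, 2.5], "turn": 0.0}
    - {"slide": [0.0, 0.0, 3.0], "turn": 0.0}
    - {"slide": [0.0, 0.0, 3.0], "turn": 0.0}
    - {"slide": [0.0, 0.0, 0.0], "turn": 0.0}
    - {"slide": [0.0, 0.0, 0.0], "turn": 0.0}

```text
time_s: 5.6
eef_pos: [561.6, -91.2, 120.4]
eef_rot: [0.007, 0.005, 1.0, -0.002]
contact_force: [-0.3, 0.8, -3.4]
gripper_width: 24.9
```

```bash
python3 - <<'E'
from cell import *
import cv2,pickle
s=observe();im=read_camera("wrist");cv2.imwrite("pics/w3.png",im);pickle.dump(s,open("w3.pkl","wb"));print(s["eef_pos"],s["eef_rot"],s["gripper_width"],s["contact_force"],s["torque"])
s=read_camera("scene");cv2.imwrite("pics/s3.png",cv2.resize(s[130:280,250:450],None,fx=4,fy=4,interpolation=cv2.INTER_CUBIC))
E
```

```text
[561.58533648 -91.23469049 120.44353953] [ 0.00696535  0.00529966  0.99995887 -0.00237958] 24.866510412829836 [-0.33461371  0.83562417 -3.39189495] [0.07566252 0.11009629 0.00318642]
```

View pics/w3.png

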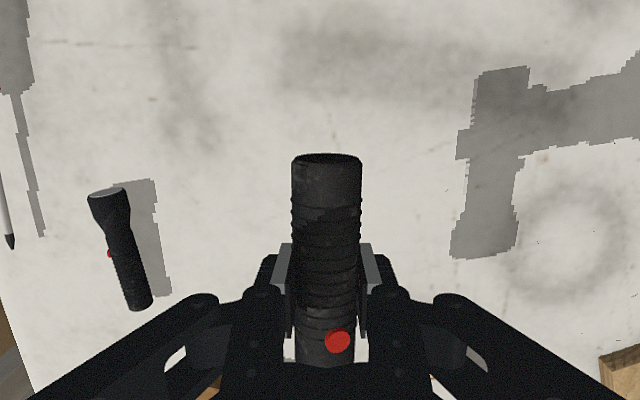

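View pics/s3.png

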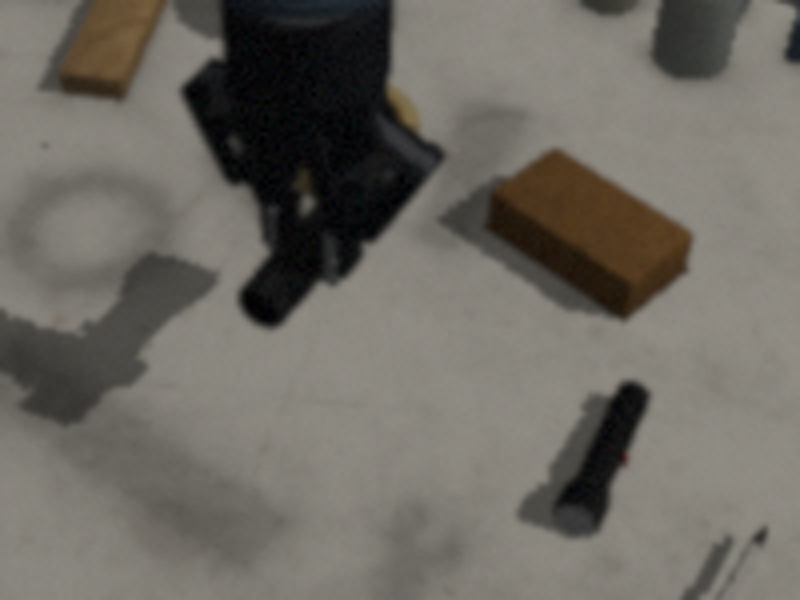

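The torch is held firmly, close to level. Its tail is at (326,158) in the wrist image, which puts it about 48 mm behind the TCP. I'll carry it over the cradle.

move_arm:
  motion:
    - {"slide": [-0.2, 2.0, 0.0], "turn": -2.0}
    - {"slide": [-0.5, 4.0, 0.0], "turn": -3.0}
    - {"slide": [-0.5, 4.2, 0.0], "turn": -3.5}
    - {"slide": [-0.6, 4.2, 0.0], "turn": -3.5}
    - {"slide": [-0.6, 4.2, 0.0], "turn": -3.5}
    - {"slide": [-0.6, 4.2, 0.0], "turn": -3.5}
    - {"slide": [-0.6, 4.2, 0.0], "turn": -3.0}
    - {"slide": [-0.3, 3.0, 0.0], "turn": -2.0}

```text
time_s: 6.5
eef_pos: [516.3, 214.9, 110.3]
eef_rot: [-0.0, 0.225, 0.974, -0.005]
contact_force: [0.4, -0.3, -3.7]
gripper_width: 24.7
```

move_arm:
  motion:
    - {"slide": [0.0, 0.5, 0.0], "turn": 0.0}
    - {"slide": [0.0, 0.0, 0.0], "turn": 0.0}
    - {"slide": [0.0, 0.0, 0.0], "turn": 0.0}

```text
time_s: 6.8
eef_pos: [513.9, 223.0, 107.2]
eef_rot: [-0.003, 0.223, 0.975, -0.006]
contact_force: [-0.2, 0.3, -1.4]
gripper_width: 25.0
```

move_arm:
  motion:
    - {"slide": [0.4, 0.3, 0.0], "turn": 0.9}
    - {"slide": [0.0, 0.0, 0.0], "turn": 0.0}
    - {"slide": [0.0, 0.0, 0.0], "turn": 0.0}

```text
time_s: 7.1
eef_pos: [518.7, 223.5, 106.5]
eef_rot: [-0.003, 0.215, 0.976, -0.007]
contact_force: [1.5, 0.1, -2.7]
gripper_width: 24.8
```

```bash
python3 - <<'E'
from cell import *
import cv2,pickle
s=observe();im=read_camera("wrist");cv2.imwrite("pics/w4.png",im);pickle.dump(s,open("w4.pkl","wb"));print(s["eef_pos"],s["eef_rot"])
s=read_camera("scene");cv2.imwrite("pics/s4.png",cv2.resize(s[110:240,130:300],None,fx=4.6,fy=4.6,interpolation=cv2.INTER_CUBIC))
E
```

```text
[518.65154619 223.54322778 106.48233816] [-0.00314752  0.21540859  0.97649719 -0.006517  ]
```

View pics/w4.png

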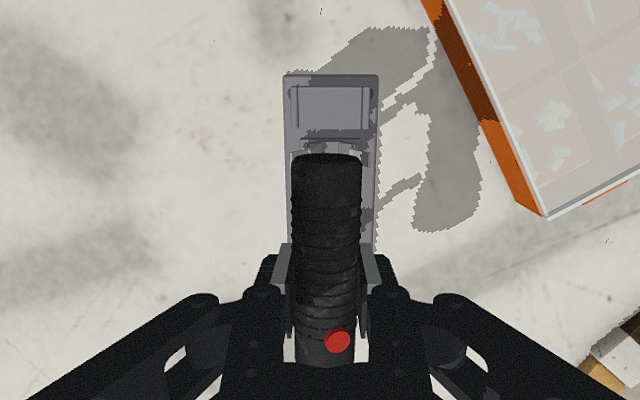

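View pics/s4.png

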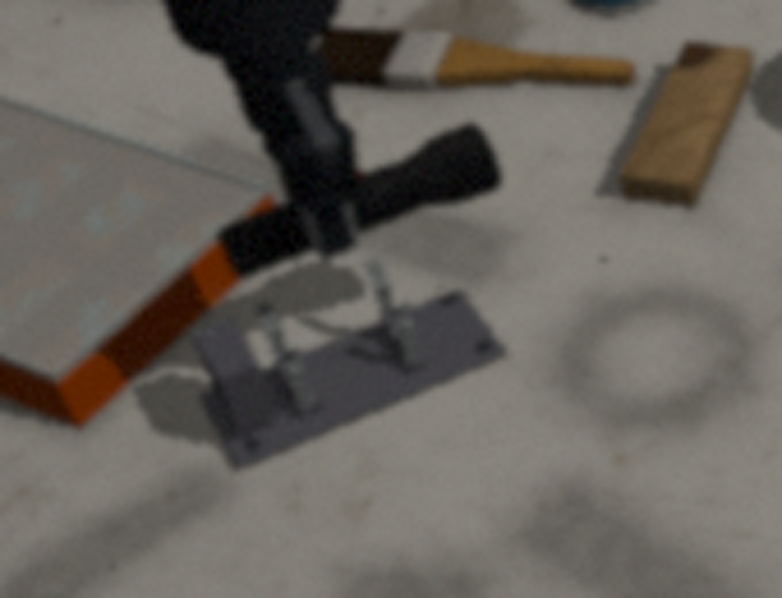

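```bash
python3 - <<'E'
from cell import *
from h import *
import pickle
m=camera_model("wrist"); st=pickle.load(open("w4.pkl","rb"))
im=cv2.imread("pics/w4.png");cv2.imwrite("pics/w4c.png",cv2.resize(im[60:260,265:395],None,fx=3,fy=3,interpolation=cv2.INTER_CUBIC))
for r in (90,120,150,180,210,240):
  print(r,[tuple(int(v) for v in im[r,c]) [0] for c in range(278,296)],[int(im[r,c][0]) for c in range(364,388)])
R=Ro.from_quat(np.r_[st["eef_rot"][1:],st["eef_rot"][0]]).as_matrix();print(R[:,1],R[:,2])
E
```

```text
90 [196, 196, 199, 199, 160, 121, 118, 133, 133, 137, 83, 83, 118, 130, 135, 131, 135, 126] [127, 136, 135, 132, 136, 109, 69, 60, 55, 89, 89, 93, 89, 79, 105, 143, 134, 138, 133, 136, 133, 136, 135, 138]
120 [191, 195, 194, 196, 205, 158, 121, 126, 133, 136, 131, 138, 128, 123, 132, 132, 137, 132] [136, 132, 131, 132, 107, 78, 83, 90, 140, 136, 134, 113, 96, 92, 136, 138, 137, 135, 134, 137, 132, 132, 132, 131]
150 [195, 196, 199, 197, 198, 205, 159, 121, 128, 136, 137, 136, 135, 134, 137, 139, 138, 147] [139, 135, 137, 135, 136, 130, 129, 131, 131, 133, 108, 92, 99, 142, 136, 136, 211, 205, 200, 198, 198, 200, 200, 201]
180 [198, 199, 200, 198, 202, 203, 208, 159, 123, 130, 137, 137, 144, 56, 26, 24, 24, 25] [132, 130, 133, 132, 131, 133, 131, 130, 126, 111, 85, 126, 138, 137, 131, 146, 206, 201, 199, 200, 201, 199, 202, 198]
210 [201, 199, 198, 199, 199, 200, 204, 209, 157, 125, 133, 143, 92, 22, 14, 34, 30, 14] [88, 83, 90, 84, 88, 81, 85, 85, 82, 71, 144, 133, 133, 135, 126, 124, 123, 205, 201, 202, 198, 196, 198, 196]
240 [199, 200, 200, 200, 203, 200, 197, 201, 209, 136, 124, 135, 140, 155, 55, 25, 12, 16] [134, 134, 130, 129, 129, 131, 122, 100, 94, 139, 136, 128, 132, 208, 199, 196, 198, 200, 197, 199, 198, 197, 198, 198]
[ 0.42065075  0.90711333 -0.01408368] [-0.00895472 -0.01137167 -0.99989524]
```

View pics/w4c.png

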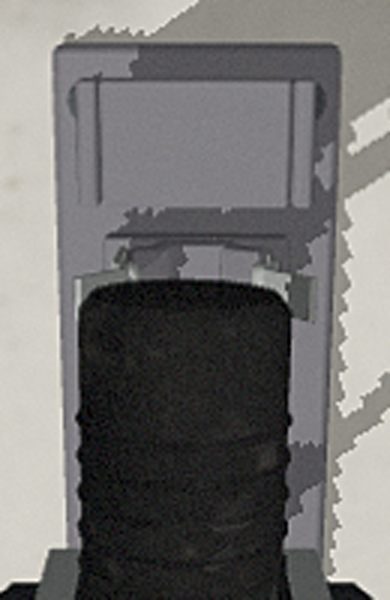

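```bash
python3 - <<'E'
from cell import *
from h import *
import pickle
m=camera_model("wrist"); st=pickle.load(open("w4.pkl","rb"))
L=[(282.0,90),(283,120),(284,150),(285,180),(286,210),(286.7,240)];Rr=[(378,90),(377.5,120),(376.5,150),(374,180),(373.5,210),(372.5,240)]
c=(back(m,L,6,st)+back(m,Rr,6,st))/2
a=np.polyfit(c[:,0],c[:,1],1);th=np.arctan(a[0]);print("yaw",np.degrees(th),c[[0,-1]].round(1),np.linalg.norm(back(m,L,6,st)-back(m,Rr,6,st),axis=1).round(1))
b=back(m,[(330,74)],6,st)[0];print("plate back mid",b)
f=back(m,[(330,60+205/3)],55,st);print("roof front?",f, "roof back",back(m,[(330,60+80/3)],55,st))
# clip rear tops: left outer col(75/3), right outer (316/3), rows
q=back(m,[(265+75/3,60+275/3),(265+316/3,60+272/3)],55,st);print("clip",q.round(1),q.mean(0))
p=st["eef_pos"];x=np.array([np.cos(th),np.sin(th)]);y=np.array([-x[1],x[0]])
for n,v in (("back",b),("c0",c[0]),("c5",c[-1]),("roof",f[0]),("clip",q.mean(0))): d=v[:2]-p[:2];print(n,(d@x).round(1),(d@y).round(1))
# torch tail in tool
t=back(m,[(326.3,152)],p[2]+12,st)[0];d=t[:2]-p[:2];print("tail",d@x,d@y)
t=back(m,[(326.3,166)],p[2]+0,st)[0];d=t[:2]-p[:2];print("tail@axis",d@x,d@y)
E
```

```text
yaw -24.921873038637727 [[452.4 256.8   6. ]
 [546.3 213.3   6. ]] [61.3 61.6 61.7 60.8 61.2 61.6]
plate back mid [443.64061011 260.86423811   6.        ]
roof front? [[470.29649731 248.6993193   55.        ]] roof back [[451.39510267 257.39239877  55.        ]]
clip [[472.5 224.4  55. ]
 [489.8 263.1  55. ]] [481.13791284 243.77068186  55.        ]
back -83.8 2.2
c0 -74.1 2.2
c5 29.4 2.4
roof -54.5 2.4
clip -42.5 2.5
tail -52.38448256040368 1.271679733893184
tail@axis -44.994491700568446 1.1388522840986302
```

move_arm:
  motion:
    - {"slide": [0.0, 0.1, -1.2], "turn": 0.0}
    - {"slide": [0.0, 0.0, -1.2], "turn": 0.0}
    - {"slide": [0.0, 0.0, -1.0], "turn": 0.0}
    - {"slide": [0.0, 0.0, -0.5], "turn": 0.0}
    - {"slide": [0.0, 0.0, 0.0], "turn": 0.0}
    - {"slide": [0.0, 0.0, 0.0], "turn": 0.0}

```text
time_s: 7.8
eef_pos: [518.0, 224.2, 63.1]
eef_rot: [-0.004, 0.216, 0.976, -0.007]
contact_force: [0.4, 0.2, -2.8]
gripper_width: 24.8
```

move_arm:
  motion:
    - {"slide": [0.1, 0.0, -0.3], "turn": 0.0}
    - {"slide": [0.0, 0.0, -0.3], "turn": 0.0}
    - {"slide": [0.0, 0.0, 0.0], "turn": 0.0}

```text
time_s: 8.1
eef_pos: [519.5, 224.4, 57.3]
eef_rot: [-0.003, 0.216, 0.976, -0.007]
contact_force: [0.4, -0.2, -2.5]
gripper_width: 24.7
```

```bash
python3 - <<'E'
from cell import *
import cv2,pickle
s=observe();im=read_camera("wrist");cv2.imwrite("pics/w5.png",im);pickle.dump(s,open("w5.pkl","wb"));print(s["eef_pos"],s["eef_rot"],s["contact_force"])
cv2.imwrite("pics/w5c.png",cv2.resize(im[20:280,200:450],None,fx=2.3,fy=2.3,interpolation=cv2.INTER_CUBIC))
s=read_camera("scene");cv2.imwrite("pics/s5.png",cv2.resize(s[110:240,130:300],None,fx=4.6,fy=4.6,interpolation=cv2.INTER_CUBIC))
E
```

```text
[519.51718142 224.38458055  57.26650678] [-0.003213    0.21567331  0.97643842 -0.00653576] [ 0.40087718 -0.24686849 -2.5329572 ]
```

View pics/w5c.png

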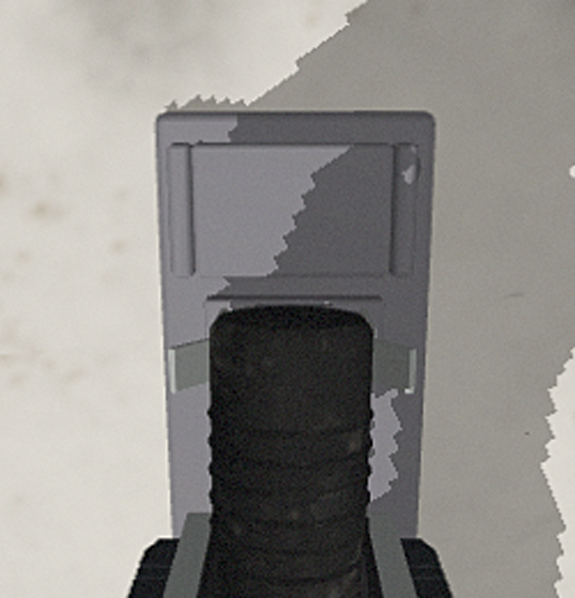

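View pics/s5.png

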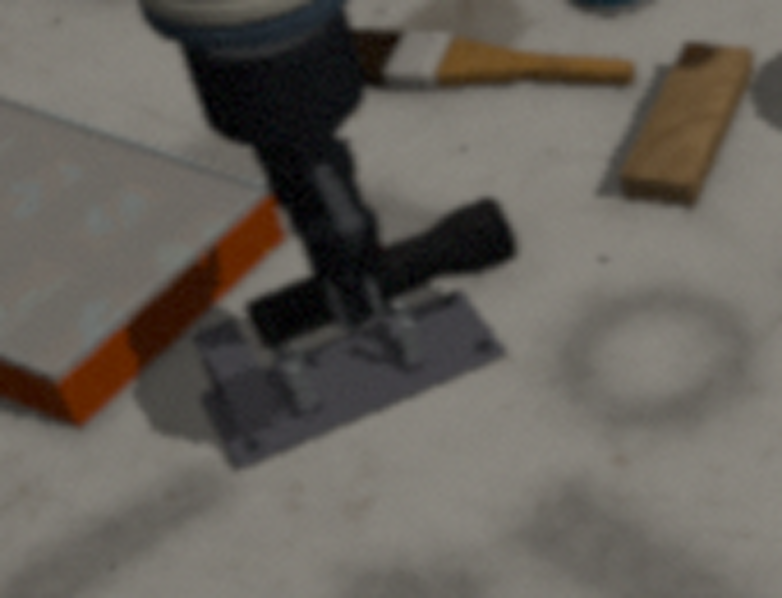

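Centred within 1 mm, tail about 16–17 mm ahead of the cup's end. Pressing down in small steps.

move_arm:
  motion:
    - {"slide": [0.0, 0.0, -0.2], "turn": 0.0}
    - {"slide": [0.0, 0.0, -0.2], "turn": 0.0}
    - {"slide": [0.0, 0.0, -0.2], "turn": 0.0}

```text
time_s: 8.5
eef_pos: [519.9, 224.6, 51.7]
eef_rot: [-0.003, 0.216, 0.976, -0.006]
contact_force: [0.3, 0.8, -3.0]
gripper_width: 24.7
```

move_arm:
  motion:
    - {"slide": [0.0, 0.0, -0.2], "turn": 0.0}
    - {"slide": [0.0, 0.0, -0.2], "turn": 0.0}

```text
time_s: 8.7
eef_pos: [520.0, 224.5, 47.4]
eef_rot: [-0.003, 0.216, 0.976, -0.006]
contact_force: [-1.8, -1.3, 8.3]
gripper_width: 24.5
```

move_arm:
  motion:
    - {"slide": [0.0, 0.0, -0.15], "turn": 0.0}

```text
time_s: 8.8
eef_pos: [520.2, 224.6, 46.0]
eef_rot: [-0.002, 0.216, 0.976, -0.006]
contact_force: [-1.1, -1.1, 10.4]
gripper_width: 24.8
```

move_arm:
  motion:
    - {"slide": [0.0, 0.0, -0.15], "turn": 0.0}

```text
time_s: 8.9
eef_pos: [520.5, 224.6, 44.9]
eef_rot: [-0.002, 0.216, 0.976, -0.006]
contact_force: [-1.2, -1.9, 10.1]
gripper_width: 25.1
```

move_arm:
  motion:
    - {"slide": [0.0, 0.0, -0.15], "turn": 0.0}

```text
time_s: 9.0
eef_pos: [520.7, 224.6, 43.8]
eef_rot: [-0.002, 0.216, 0.976, -0.006]
contact_force: [-1.7, -3.5, 12.8]
gripper_width: 24.9
```

move_arm:
  motion:
    - {"slide": [-0.05, 0.0, -0.15], "turn": 0.0}

```text
time_s: 9.1
eef_pos: [520.7, 224.6, 42.8]
eef_rot: [-0.001, 0.216, 0.976, -0.006]
contact_force: [0.7, -1.8, 5.8]
gripper_width: 24.5
```

move_arm:
  motion:
    - {"slide": [-0.05, 0.0, -0.15], "turn": 0.0}

```text
time_s: 9.2
eef_pos: [520.6, 224.6, 41.7]
eef_rot: [-0.001, 0.216, 0.976, -0.005]
contact_force: [-0.8, -0.9, 10.9]
gripper_width: 24.4
```

move_arm:
  motion:
    - {"slide": [-0.03, 0.0, -0.15], "turn": 0.0}

```text
time_s: 9.3
eef_pos: [520.6, 224.6, 40.6]
eef_rot: [-0.0, 0.216, 0.976, -0.005]
contact_force: [-1.2, -1.3, 4.3]
gripper_width: 24.3
```

move_arm:
  motion:
    - {"slide": [-0.02, 0.0, -0.15], "turn": 0.0}

```text
time_s: 9.4
eef_pos: [520.5, 224.5, 39.2]
eef_rot: [-0.0, 0.215, 0.976, -0.005]
contact_force: [-1.2, -1.0, 3.0]
gripper_width: 24.8
```

move_arm:
  motion:
    - {"slide": [-0.02, 0.0, -0.15], "turn": 0.0}

```text
time_s: 9.5
eef_pos: [520.3, 224.5, 37.7]
eef_rot: [-0.0, 0.216, 0.976, -0.005]
contact_force: [0.5, 1.1, -2.2]
gripper_width: 24.9
```

move_arm:
  motion:
    - {"slide": [-0.02, 0.0, -0.15], "turn": 0.0}

```text
time_s: 9.6
eef_pos: [520.2, 224.6, 36.0]
eef_rot: [-0.0, 0.216, 0.976, -0.005]
contact_force: [-0.3, -1.7, -1.5]
gripper_width: 24.7
```

move_arm:
  motion:
    - {"slide": [0.0, 0.0, -0.1], "turn": 0.0}

```text
time_s: 9.7
eef_pos: [520.1, 224.6, 34.7]
eef_rot: [-0.0, 0.215, 0.976, -0.005]
contact_force: [0.4, 0.5, -5.2]
gripper_width: 24.8
```

move_arm:
  motion:
    - {"slide": [0.0, 0.0, -0.1], "turn": 0.0}

```text
time_s: 9.8
eef_pos: [520.0, 224.6, 33.4]
eef_rot: [-0.0, 0.215, 0.976, -0.005]
contact_force: [0.2, 0.7, -3.7]
gripper_width: 24.7
```

move_arm:
  motion:
    - {"slide": [0.0, 0.0, -0.1], "turn": 0.0}

```text
time_s: 9.9
eef_pos: [520.1, 224.7, 32.2]
eef_rot: [-0.0, 0.215, 0.977, -0.005]
contact_force: [1.6, 2.5, -3.8]
gripper_width: 24.8
```

move_arm:
  motion:
    - {"slide": [0.0, 0.0, -0.08], "turn": 0.0}

```text
time_s: 10.0
eef_pos: [520.1, 224.8, 31.3]
eef_rot: [-0.0, 0.215, 0.976, -0.005]
contact_force: [0.1, -0.7, -0.9]
gripper_width: 24.3
```

move_arm:
  motion:
    - {"slide": [0.0, 0.0, -0.08], "turn": 0.0}

```text
time_s: 10.1
eef_pos: [520.2, 224.8, 30.7]
eef_rot: [-0.0, 0.215, 0.976, -0.005]
contact_force: [-2.3, 0.1, 14.0]
gripper_width: 24.6
```

move_arm:
  motion:
    - {"slide": [0.0, 0.0, -0.02], "turn": 0.0}
    - {"slide": [0.0, 0.0, -0.02], "turn": 0.0}

```text
time_s: 10.3
eef_pos: [520.2, 224.8, 30.8]
eef_rot: [-0.0, 0.215, 0.977, -0.005]
contact_force: [-0.1, 0.2, 2.4]
gripper_width: 24.8
```

```bash
python3 - <<'E'
from cell import *
import cv2,pickle
s=observe();im=read_camera("wrist");cv2.imwrite("pics/w6.png",im);pickle.dump(s,open("w6.pkl","wb"));print(s["eef_pos"],s["eef_rot"],s["contact_force"],s["torque"])
cv2.imwrite("pics/w6c.png",cv2.resize(im[0:300,170:480],None,fx=2,fy=2,interpolation=cv2.INTER_CUBIC))
s=read_camera("scene");cv2.imwrite("pics/s6f.png",s);cv2.imwrite("pics/s6.png",cv2.resize(s[130:220,160:260],None,fx=6.6,fy=6.6,interpolation=cv2.INTER_CUBIC))
E
```

```text
[520.20212276 224.80384748  30.77968111] [-3.22332999e-05  2.15329559e-01  9.76528060e-01 -5.11155894e-03] [-0.09795873  0.2092239   2.35828589] [0.09919623 0.3186663  0.19859049]
```

View pics/w6c.png

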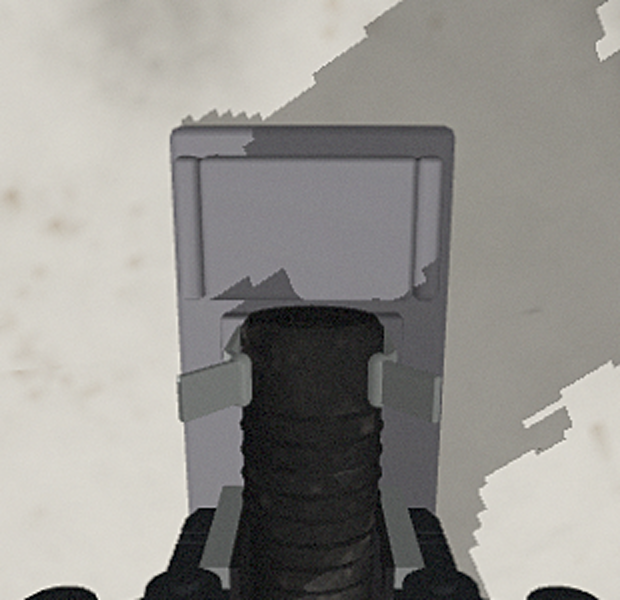

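View pics/s6.png

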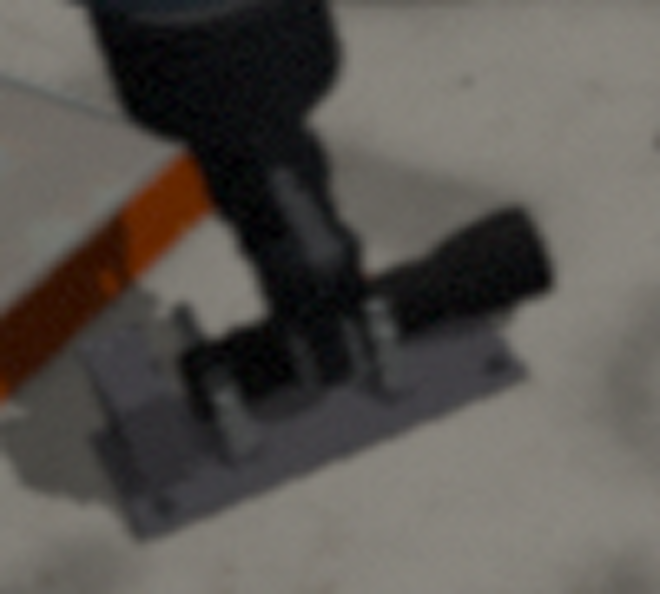

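```bash
cat > ov.py <<'E'
import sys
from cell import *
from h import *
m=camera_model("scene"); im=cv2.imread(sys.argv[1]); tail=float(sys.argv[2])
k=6;x0,y0=150,120
big=cv2.resize(im[y0:y0+100,x0:x0+125],None,fx=k,fy=k,interpolation=cv2.INTER_CUBIC)
o=np.array([524.1,223.9]);th=np.radians(-24.8)
def w(X):
    X=np.array(X,float);c,s=np.cos(th),np.sin(th);return np.c_[o[0]+c*X[:,0]-s*X[:,1],o[1]+s*X[:,0]+c*X[:,1],X[:,2]]
def dr(X,col,cl):
    p=proj(m,w(X));q=((p-[x0,y0]+.5)*k-.5).astype(int);cv2.polylines(big,[q.reshape(-1,1,2)],cl,col,1)
ph=np.linspace(0,2*np.pi,40)
for lift,col in ((0,(0,255,0)),(4,(0,0,255))):
    for s,r in ((0,13.5),(98,13.5),(125,18),(140,18)):
        z=34+lift*s/98
        dr([(tail-70+s,r*np.cos(a),z+r*np.sin(a)) for a in ph],col,True)
dr([(-90,-31,6),(62,-31,6),(62,31,6),(-90,31,6)],(255,255,0),True)
cv2.imwrite(sys.argv[3],big)
E
python3 ov.py pics/s6f.png 17 pics/s6o.png
```

```text
(no output)
```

View pics/s6o.png

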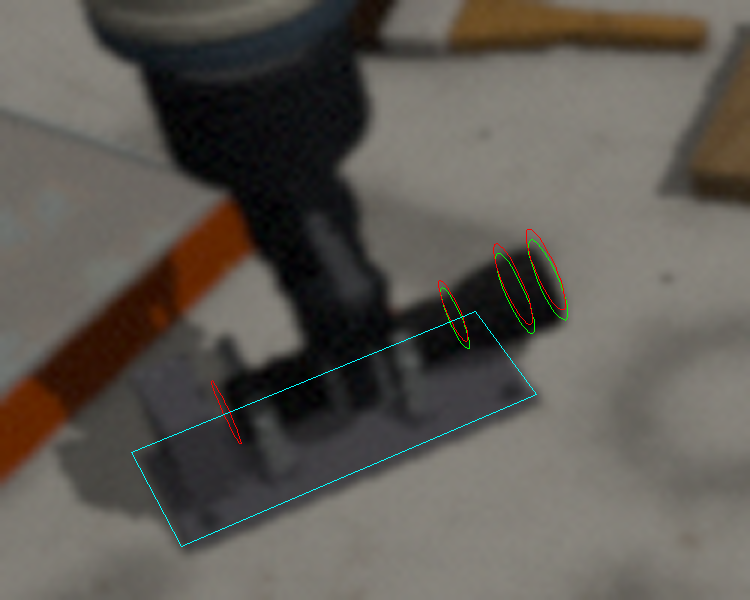

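move_arm:
  motion:
    - {"slide": [0.0, 0.0, -0.06], "turn": 0.0}
    - {"slide": [0.0, 0.0, -0.06], "turn": 0.0}
    - {"slide": [0.0, 0.0, -0.06], "turn": 0.0}

```text
time_s: 10.7
eef_pos: [520.4, 224.9, 30.5]
eef_rot: [0.0, 0.215, 0.977, -0.005]
contact_force: [-4.2, -1.1, 16.4]
gripper_width: 24.8
```

move_arm:
  motion:
    - {"slide": [0.0, 0.0, 0.04], "turn": 0.0}
    - {"slide": [-0.18, 0.08, 0.0], "turn": 0.0}
    - {"slide": [-0.18, 0.08, 0.0], "turn": 0.0}

```text
time_s: 11.0
eef_pos: [516.6, 226.2, 31.0]
eef_rot: [0.001, 0.215, 0.977, -0.005]
contact_force: [-0.5, -1.9, -0.8]
gripper_width: 24.4
```

move_arm:
  motion:
    - {"slide": [-0.18, 0.08, 0.0], "turn": 0.0}
    - {"slide": [-0.18, 0.08, 0.0], "turn": 0.0}

```text
time_s: 11.2
eef_pos: [513.0, 227.9, 30.9]
eef_rot: [0.001, 0.215, 0.977, -0.005]
contact_force: [1.0, -1.8, 0.9]
gripper_width: 24.4
```

move_arm:
  motion:
    - {"slide": [-0.18, 0.09, 0.0], "turn": 0.0}
    - {"slide": [-0.18, 0.09, 0.0], "turn": 0.0}

```text
time_s: 11.4
eef_pos: [509.2, 229.8, 30.9]
eef_rot: [0.001, 0.215, 0.977, -0.005]
contact_force: [0.7, -2.5, 0.9]
gripper_width: 24.5
```

move_arm:
  motion:
    - {"slide": [-0.1, 0.05, 0.0], "turn": 0.0}

```text
time_s: 11.5
eef_pos: [507.9, 230.3, 30.9]
eef_rot: [0.001, 0.215, 0.977, -0.005]
contact_force: [0.4, -2.7, 1.4]
gripper_width: 24.5
```

move_arm:
  motion:
    - {"slide": [-0.1, 0.05, 0.0], "turn": 0.0}

```text
time_s: 11.6
eef_pos: [506.8, 230.9, 30.9]
eef_rot: [0.001, 0.215, 0.977, -0.005]
contact_force: [1.1, -2.2, 1.1]
gripper_width: 24.7
```

move_arm:
  motion:
    - {"slide": [-0.1, 0.05, 0.0], "turn": 0.0}

```text
time_s: 11.7
eef_pos: [505.7, 231.4, 30.9]
eef_rot: [0.001, 0.215, 0.977, -0.005]
contact_force: [0.4, -2.6, 0.9]
gripper_width: 24.4
```

move_arm:
  motion:
    - {"slide": [-0.08, 0.03, 0.0], "turn": 0.0}

```text
time_s: 11.8
eef_pos: [505.4, 231.7, 31.0]
eef_rot: [0.001, 0.215, 0.977, -0.005]
contact_force: [7.7, -8.3, -1.7]
gripper_width: 24.7
```

move_arm:
  motion:
    - {"slide": [-0.08, 0.03, 0.0], "turn": 0.0}

```text
time_s: 11.9
eef_pos: [505.4, 231.8, 31.1]
eef_rot: [0.002, 0.215, 0.977, -0.005]
contact_force: [8.0, -8.7, -1.2]
gripper_width: 24.7
```

move_arm:
  motion:
    - {"slide": [-0.08, 0.03, 0.0], "turn": 0.0}

```text
time_s: 12.0
eef_pos: [505.5, 231.8, 31.2]
eef_rot: [0.003, 0.215, 0.977, -0.005]
contact_force: [6.6, -8.2, -1.8]
gripper_width: 24.7
```

move_arm:
  motion:
    - {"slide": [-0.12, 0.03, -0.01], "turn": 0.0}
    - {"slide": [-0.12, 0.03, -0.01], "turn": 0.0}

```text
time_s: 12.2
eef_pos: [505.5, 231.8, 31.2]
eef_rot: [0.005, 0.215, 0.977, -0.005]
contact_force: [7.6, -8.6, -2.2]
gripper_width: 24.7
```

move_arm:
  motion:
    - {"slide": [-0.14, 0.03, -0.01], "turn": 0.0}
    - {"slide": [-0.14, 0.03, -0.01], "turn": 0.0}

```text
time_s: 12.4
eef_pos: [505.5, 231.9, 31.4]
eef_rot: [0.008, 0.214, 0.977, -0.004]
contact_force: [9.0, -8.8, -1.5]
gripper_width: 24.5
```

move_arm:
  motion:
    - {"slide": [-0.2, 0.04, -0.02], "turn": 0.0}
    - {"slide": [-0.2, 0.04, -0.02], "turn": 0.0}

```text
time_s: 12.6
eef_pos: [505.5, 232.1, 31.7]
eef_rot: [0.011, 0.214, 0.977, -0.003]
contact_force: [12.3, -12.8, -3.3]
gripper_width: 24.7
```

```bash
python3 - <<'E'
from cell import *
s=observe();print(s["eef_pos"],s["eef_rot"],s["contact_force"],s["torque"])
f=s["contact_force"];print(f[0]*.908-f[1]*.419,f[0]*.419+f[1]*.908)
E
```

```text
[505.53392688 232.11893936  31.70926137] [ 0.01117887  0.21385937  0.97679459 -0.0033945 ] [ 12.29360724 -12.79216223  -3.33957439] [-1.97695295 -1.88398634  0.25701874]
16.522511351273252 -6.46426186960046
```

move_arm:
  motion:
    - {"slide": [-0.17, 0.0, -0.05], "turn": 0.0}
    - {"slide": [-0.17, 0.0, -0.05], "turn": 0.0}
    - {"slide": [-0.17, 0.0, -0.05], "turn": 0.0}

```text
time_s: 12.9
eef_pos: [505.6, 231.9, 31.4]
eef_rot: [0.016, 0.214, 0.977, -0.002]
contact_force: [8.2, -7.4, 2.2]
gripper_width: 24.9
```

```bash
python3 - <<'E'
from cell import *
import cv2
s=observe();print(s["eef_pos"],s["eef_rot"],s["contact_force"],s["torque"])
f=s["contact_force"];print(f[0]*.908-f[1]*.419,f[0]*.419+f[1]*.908)
im=read_camera("wrist");cv2.imwrite("pics/w7c.png",cv2.resize(im[0:300,170:480],None,fx=2,fy=2,interpolation=cv2.INTER_CUBIC))
cv2.imwrite("pics/s7f.png",read_camera("scene"))
E
python3 ov.py pics/s7f.png 0 pics/s7o.png
```

```text
[505.5762879  231.91778943  31.35263345] [ 0.01573452  0.21369644  0.97677159 -0.00187763] [ 8.16624254 -7.4076223   2.16445603] [-0.9460573  -1.06152682  0.17750063]
10.51874197054094 -3.3044654284077115
```

View pics/w7c.png

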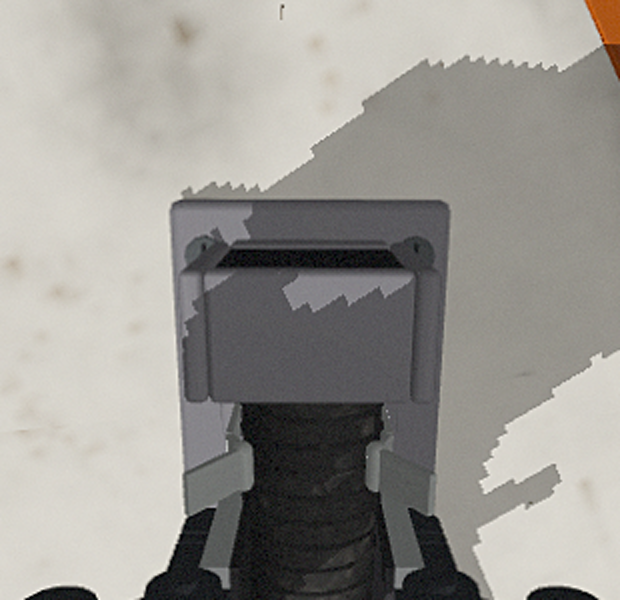

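View pics/s7o.png

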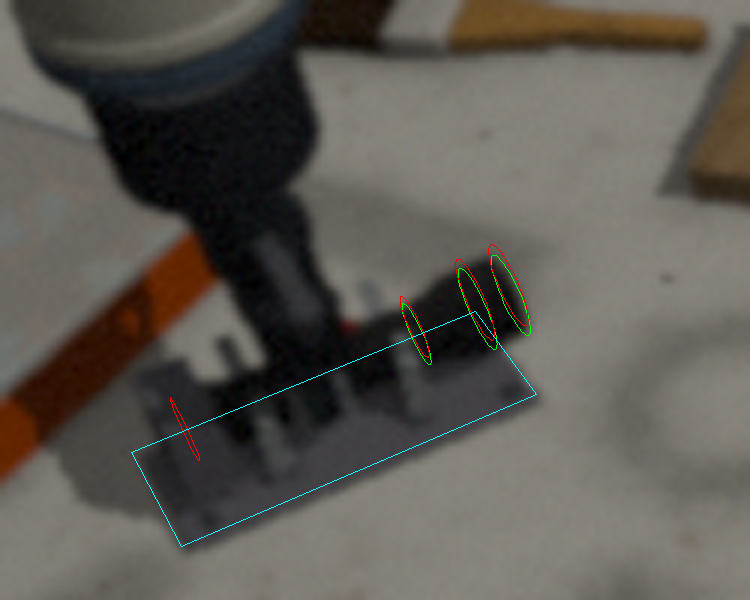

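move_arm:
  motion:
    - {"slide": [-0.24, 0.06, -0.03], "turn": 0.0}
    - {"slide": [-0.24, 0.06, -0.03], "turn": 0.0}

```text
time_s: 13.2
eef_pos: [505.6, 232.4, 31.8]
eef_rot: [0.02, 0.213, 0.977, -0.001]
contact_force: [16.0, -16.5, -3.8]
gripper_width: 24.5
```

move_arm:
  motion:
    - {"slide": [-0.24, 0.06, -0.03], "turn": 0.0}

```text
time_s: 13.3
eef_pos: [505.6, 232.4, 31.9]
eef_rot: [0.022, 0.213, 0.977, -0.001]
contact_force: [15.1, -16.7, -4.6]
gripper_width: 24.5
```

move_arm:
  motion:
    - {"slide": [0.0, -0.04, 0.0], "turn": 0.0}
    - {"slide": [0.0, 0.0, 0.0], "turn": 0.0}

```text
time_s: 13.5
eef_pos: [506.1, 231.6, 31.8]
eef_rot: [0.022, 0.213, 0.977, -0.001]
contact_force: [-0.2, -0.2, -0.2]
gripper_width: 24.4
```

move_arm:
  motion:
    - {"slide": [0.0, 0.0, 0.0], "turn": 0.0}
    - {"slide": [0.0, 0.0, 0.0], "turn": 0.0}
    - {"slide": [0.0, 0.0, 0.0], "turn": 0.0}
    - {"slide": [0.0, 0.0, 0.0], "turn": 0.0}
    - {"slide": [0.0, 0.0, 0.0], "turn": 0.0}
    - {"slide": [0.0, 0.0, 0.0], "turn": 0.0}
  claw: -0.4

```text
time_s: 14.1
eef_pos: [505.6, 232.4, 31.9]
eef_rot: [0.022, 0.213, 0.977, -0.0]
contact_force: [-0.2, -0.3, -0.0]
gripper_width: 59.7
```

move_arm:
  motion:
    - {"slide": [0.0, 0.0, 0.8], "turn": 0.0}
    - {"slide": [0.0, 0.0, 1.5], "turn": 0.0}
    - {"slide": [0.0, 0.0, 3.0], "turn": 0.0}
    - {"slide": [0.0, 0.0, 3.5], "turn": 0.0}
    - {"slide": [0.0, 0.0, 3.5], "turn": 0.0}
    - {"slide": [0.0, 0.0, 3.0], "turn": 0.0}
    - {"slide": [0.0, 0.0, 0.0], "turn": 0.0}
    - {"slide": [0.0, 0.0, 0.0], "turn": 0.0}

```text
time_s: 14.9
eef_pos: [504.1, 232.0, 194.2]
eef_rot: [0.022, 0.213, 0.977, -0.0]
contact_force: [-0.7, -0.0, -0.7]
gripper_width: 59.8
```

```bash
python3 - <<'E'
from cell import *
import cv2
s=observe();print(s["eef_pos"],s["contact_force"])
im=read_camera("wrist");cv2.imwrite("pics/w8.png",im)
cv2.imwrite("pics/s8f.png",read_camera("scene"))
E
python3 ov.py pics/s8f.png 0 pics/s8o.png
```

```text
[504.05980998 232.00836242 194.22531247] [-0.66161839 -0.0443759  -0.72385889]
```

View pics/w8.png

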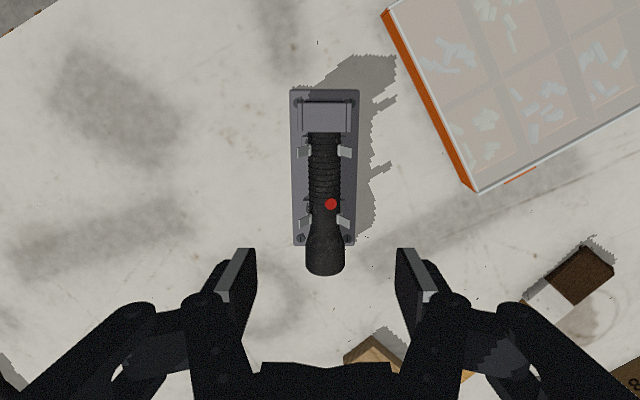

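View pics/s8o.png

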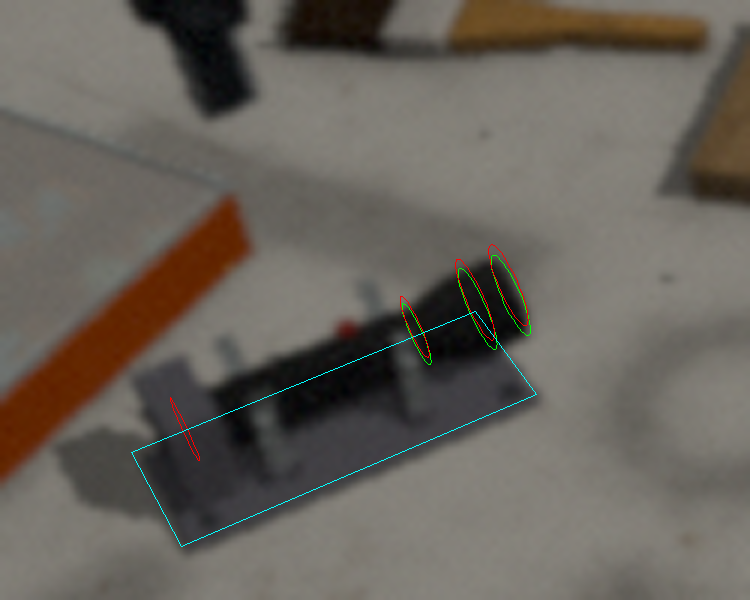

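```bash
python3 - <<'E'
import cv2,numpy as np
im=cv2.imread("pics/w8.png");cv2.imwrite("pics/w8c.png",cv2.resize(im[80:290,270:390],None,fx=2.8,fy=2.8,interpolation=cv2.INTER_CUBIC))
a=cv2.imread("pics/s7f.png",0);b=cv2.imread("pics/s8f.png",0)
s=(slice(155,185),slice(215,245));print(cv2.phaseCorrelate(a[s].astype(np.float32),b[s].astype(np.float32)))
E
```

```text
((0.002052864271993471, 0.17202336874968793), 1.0321583567725288)
```

View pics/w8c.png

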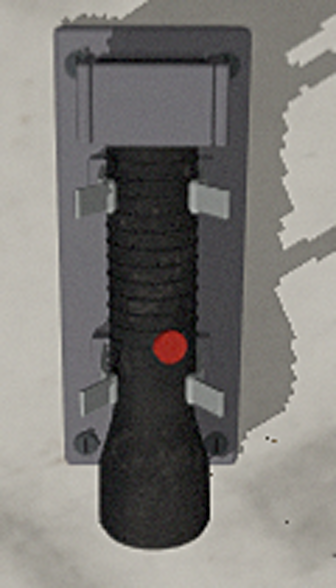

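The torch sits in both clips with its tail in the cup, and it did not move when I let go (shift under 0.2 px in the scene view). Handing in.

```bash
python3 - <<'E'
from cell import *
print(hand_in()); print(observe()["time_s"])
E
```

```text
the job is handed in; nothing more can be done
None
the job is handed in; nothing more can be done
```

I put the larger black torch into its charging cradle and handed the job in at about 15 s. `hand_in()` gives no verdict, so what follows rests on my own readings.

- **Snap-in:** I gripped the barrel 48 mm from the tail and pressed it down with the tail about 17 mm ahead of the cup's end. The force dropped twice on the way down, which I took as the two clips snapping. The torch then came to rest rigidly on the saddles, with at most about 19 N downwards.
- **Push into the cup:** I slid it back about 16 mm until the tail met the cup's end. I pushed with 10–17 N along the axis for about 1 s, then about 21 N for a few tenths of a second, so a little firmer than the 15 N suggested. After that I relaxed the push to zero and opened the gripper.
- **Last checks:** The wrist picture shows both clips round the barrel and the tail in the cup. The torch moved less than 0.2 pixel in the scene view when I let go. The gripper is clear at 194 mm height, and the arm never went near the tape, screwdriver or sanding block.

**Where readings disagreed or fell short:**
- The gripper read about 24.7 mm on the 27 mm barrel.
- The scene-camera overlay sat about 2 mm off the picture, within the calibration error, so it does not confirm the last millimetre.
- The tool tilted about 2–3° during the push, but the torch looked level afterwards.

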